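# Tip a casting flask into its cradle and swing the keeper over it

### The job

Without grasping or lifting anything, push over the steel casting flask that stands on the blue cradle so that it lies in the channel between the two rails, then push it along the channel until its leading end sits against the orange stop. After that, push the red-tabbed keeper bar over until it is fully down across the flask, and leave everything else on the bench where it is.

Things in the scene. Friction and masses are not known exactly. Their poses are not given: they have to be found in the camera images.
- cradle: Flask cradle screwed to the bench: blue base plate 240 x 136 mm, 10 mm thick, origin at the centre of its underside. Its x axis runs along the channel from the flask's standing place (about x = -75 mm) to the stop; y to the left of that, z up. Everything on it is fixed but the flask and the keeper.
- trough (a point): Middle of the channel's floor, on the plate's top at cradle x = 40, y = 0, 10 mm above the bench. Two aluminium rails, cradle x = -20 to 100 mm, lean outwards 35 deg: inner faces 30 mm apart at the plate, 72 mm at their tops, 40 mm above the bench. A flask lying between them rests on the plate with 1.5 mm play at each rail.
- stop (a point): Centre of the face of the orange end stop that the flask must meet: 100 mm along the cradle's x from its origin, 35 mm above the bench. The stop is 72 mm wide, 10 mm thick, its top 50 mm above the bench. Axes as the cradle's.
- flask: Steel casting flask to be tipped: solid cylinder, white plaster ends, 50 mm diameter, 110 mm tall, about 0.45 kg, standing on the cradle plate (foot 10 mm above the bench). Origin: centre of the foot face; z along its axis. Pushed near the top it falls once tilted 25 deg, then lies with its axis 35 mm above the bench, top end leading, 20 to 55 mm short of the stop. Slides along at 3 to 10 N.
- flask_top (a point): Centre of the flask's top face (white, with a dark sprue hole), 110 mm along the flask's z from its origin; the end that must meet the stop.
- keeper (a joint): Hinge angle of the keeper bar, rad: 0 = fully down, level across the channel (hard stop); pi/2 = upright; starts up, leaning slightly outwards (limit 1.95). The bar is 14 mm wide, 7 mm thick and reaches 76 mm from the hinge, towards cradle -y when down. The hinge is stiff: the bar stays where it is left; 1 to 2 N at the tab move it.
- keeper_hinge (a point): Middle of the keeper's hinge line, which is parallel to cradle x: cradle x = 55, y = 56 mm, 68 mm above the bench. Its steel bracket is 34 mm long in x, spans cradle y = 52 to 65 mm and is 73 mm high.
- keeper_tab (a point): Point on the outward face (the upper face when down) of the keeper's red end tab, 66 mm from the hinge and 4 mm above the bar's mid-plane; the tab is 26 mm (cradle x) by 20 mm, 8 mm thick. When down its top is 72 mm above the bench, 4 mm of air between the bar and a lying flask.
- spare_flask: Spare brass flask standing upright on the bench, 60 mm diameter, 100 mm tall, origin at the centre of its foot. Leave alone.
- ring_clamp: Wooden ring clamp lying on the bench, 123 x 29 mm, 29 mm high, origin under its centre, long axis x. Leave alone.
- hammer: Hammer lying on the bench, about 300 mm long along its x. Leave alone.
- mandrel: Upright tapered steel ring mandrel, foot 60 mm diameter, 160 mm tall, origin at the centre of its foot. Leave alone.
- ring_dish: White dish, 80 mm diameter, 28 mm high. Leave alone.
- jar: Small jar, 60 mm diameter, 75 mm tall. Leave alone.
- polish_bar: Green bar of polishing compound, 110 x 45 mm, 30 mm high. Leave alone.

How it is judged:
By the outcome, as a careful person would: the job done as asked, in the order asked, and still so for the second after the job is handed in, with the robot touching nothing.
It also fails if it takes over 61 s, if anything falls off the work surface, if the arm or the gripper's body presses on something with over 40 N, if the wrist force passes 120 N, or if a joint passes its speed limit or range.

### The arm

A 7-joint arm with a two-finger parallel gripper is mounted at the origin on the work surface. World frame = base frame: x ahead of the robot, y to its left, z up, the work surface at z = 0. Lengths are in m, angles in rad, forces in N, time in s.
With the tool pointing down it reaches from about 0.4 to 0.85 m from the base axis. Payload 10.4 kg.
Tool frame: the origin (TCP) lies midway between the tips of the shut fingers; the grasp point (between the pads) lies 19 mm behind it; z points along the fingers, y is the line along which they close (so a half turn about z gives the same grasp; the last joint's range is limited). The gripper opens to 87 mm and grips with 3 to 60 N. Pads are 19 mm wide; open, the fingers measure 117 mm over their backs; the gripper's body (75 mm by 190 mm) begins 51 mm behind the grasp point.
Start: joints at [1.176, 0.332, -0.065, 1.46, 0.022, 1.35, -0.088], TCP at [0.227, -0.582, 0.223] pointing down, gripper open.
Joint ranges: [-2.6, 2.6], [-0.5, 2.12], [-1.47, 1.34], [0.16, 2.42], [-1.27, 4.41], [0.06, 2.06], [-2.6, 2.6]. Speed limits (rad/s): [2.22, 2.22, 2.79, 2.79, 3.14, 3.14, 3.14].

### API

Orientations are given as a unit quaternion [x, y, z, w].
In Python, from bench import r gives the robot as it stands.
- The arm moves only by the tool arm_command, never from a script. Its arguments are lists of equal length, an entry for each row: "xyz": the shift along the world's x, y, z in m, a list of three; "rot": the turn, a rotation vector about the world's x, y, z in rad, a list of three. In form: {"xyz": [[tx, ty, tz], ...], "rot": [[ax, ay, az], ...]}. A call has 1 to 20 rows; each row is the pose to reach, as a shift and turn from the pose commanded when the call began; what a row does not reach only later rows make up. A row lasts 1/12 s, in which the tool goes at most 41.7 mm and 7.16 degrees, less where a joint would pass 70% of its speed; a pose out of reach is approached as far as the arm can. A call with a gripper value outside its range is refused whole. "grip" is the opening, from 0 (shut) to 1 (fully open), set as the call begins (left out, the last holds). The fingers move at their own pace and stop on an object; "squeeze" is the grip in N (left out, the last holds). Time passes only in rows, so rows that repeat a pose let the fingers close. It gives the time, the measured TCP pose, the force, the opening and the grip force at its end, in the units of the state.
- r.read_state(): the state, without advancing time (a new reading comes with each control period).
- r.camera(name): name is "scene" or "top"; returns the picture (420x560x3 uint8, red, green, blue); there is no depth.
- r.camera_model(name): a dict with "fx", "fy", "cx", "cy" (pixels), "k1" (the pictures are not rectified: a ray, as slopes to the right and down, at radius r is drawn at 1 + k1 r^2 times it, then the intrinsics apply), "T" (4x4, takes a point from camera to world coordinates). Camera axes: x right, y up, looking along -z (the intrinsics and any distortion apply to the point x, -y, -z); pixel columns grow to the right and rows downward; lengths in m; the calibration is good to about 2 mm. A picture is of the moment at which its call begins. camera_model takes no time and is no camera call.
- r.close_job(): hands the job in; it is judged then, once.
Trained networks look in the newest picture that a camera, given by its name, has taken for a name from the list of things; names that differ only in an ending like _2 or _b are one class to them, and where a whole thing is asked for, a point or a joint stands for the part that bears it (a point fixed in the world has none). Each returns a list of dicts, best first, with "conf" (0 to 1); they miss things now and then, are a little off and sometimes report something else, mostly with a low value. They report only what shows in the picture. A call takes as long as a camera call.
- r.look_for(label, camera): "at" ([x, y, z] in m, in the coordinates of the camera as it stood for that picture, good to about 4 mm: the middle of the surface that is visible of it).
- r.spot_point(label, camera): "at" ([x, y, z] in m, in the coordinates of the camera as it stood for that picture, good to about 4 mm: a listed point, or the origin of a listed thing).
The state is a dict: "time": time; "joint_positions": joint angles; "joint_vel": joint speeds; "joint_torque": joint torques, N m; "ee_pos": TCP position; "eef_rot": TCP orientation; "ft_force": force on the tool from outside, world axes, zero at the start; "torque": the same for the moment, N m; "width": finger opening in m; "grip_force": force on a finger pad.
Only numpy, scipy, OpenCV 4.12 (cv2) and the standard library are available. Lean on these libraries where they do the work, as an engineer would, in place of code of your own. Each camera call takes 0.05 s, during which the arm holds its last target. There are 200 camera calls.

## Working session

There is one attempt and no reset: what is moved stays moved. The work goes in short steps, Python scripts to look and compute and a tool call to move; the robot and the scene stay as the last step left them, time stands still between calls to the robot, and variables do not carry over. Pictures are saved under pics/ and viewed, at most 10 in all, crops included, and the job is handed in when it is done.

Besides the shell and the picture viewer there is one more tool, called in YAML: its name, and indented under it one key for each argument. arm_command: Moves the arm, as the interface text tells. Its arguments: {"type":"object","properties":{"xyz":{"type":"array"},"rot":{"type":"array"},"grip":{"type":"number"},"squeeze":{"type":"number"}},"required":["xyz","rot"]}

```bash
ls; mkdir -p pics; cat > h.py <<'E'
import numpy as np, cv2
from bench import r
def w(cam,p):
    T=np.array(r.camera_model(cam)["T"]); return (T@np.r_[p,1])[:3]
def proj(cam,P):
    m=r.camera_model(cam);T=np.linalg.inv(np.array(m["T"]));p=T@np.r_[P,1]
    a,b=p[0]/-p[2],-p[1]/-p[2];s=1+m["k1"]*(a*a+b*b)
    return np.array([m["fx"]*a*s+m["cx"],m["fy"]*b*s+m["cy"]])
def snap(cam,name):
    im=np.array(r.camera(cam));cv2.imwrite(f"pics/{name}.png",im[:,:,::-1]);return im
def spots(labels,cams=("scene","top"),fn="spot_point"):
    for l in labels:
        for c in cams:
            for d in getattr(r,fn)(l,c)[:2]: print(l,c,round(d["conf"],2),np.round(w(c,d["at"]),4))
E
python3 - <<'E'
from h import *
snap("scene","s0");snap("top","t0")
spots(["cradle","trough","stop","flask","flask_top","keeper_hinge","keeper_tab","spare_flask","ring_clamp","hammer","mandrel","ring_dish","jar","polish_bar"])
s=r.read_state();print(s["time"],s["ee_pos"],s["eef_rot"],s["ft_force"])
E
```

```text
pics
cradle scene 0.61 [ 0.3758 -0.3203 -0.0018]
cradle scene 0.6 [6.062e-01 2.700e-02 2.000e-04]
cradle top 0.88 [6.048e-01 3.160e-02 1.000e-04]
trough scene 0.87 [ 0.6359 -0.0011  0.0092]
trough top 0.91 [0.6375 0.0059 0.0069]
stop scene 0.69 [0.6067 0.031  0.0017]
stop scene 0.61 [ 0.6853 -0.0283  0.0339]
stop top 0.95 [ 0.6832 -0.0278  0.0355]
stop top 0.51 [0.4324 0.4585 0.001 ]
flask scene 0.65 [0.5456 0.0686 0.0128]
flask top 0.83 [0.5428 0.0699 0.0089]
flask_top scene 0.74 [0.5415 0.067  0.1241]
flask_top top 0.54 [0.5384 0.0685 0.1189]
flask_top top 0.36 [0.6361 0.0073 0.0098]
keeper_hinge scene 0.78 [0.6796 0.0392 0.0677]
keeper_hinge scene 0.48 [0.6253 0.2206 0.0057]
keeper_hinge top 0.94 [0.6853 0.0441 0.0662]
keeper_hinge top 0.16 [ 6.005e-01  3.190e-02 -1.000e-04]
keeper_tab scene 0.47 [0.6886 0.0545 0.1322]
keeper_tab top 0.71 [0.5398 0.0685 0.1194]
keeper_tab top 0.55 [0.6885 0.0529 0.1337]
spare_flask scene 0.81 [0.623  0.223  0.0021]
spare_flask top 0.64 [ 0.6297  0.2216 -0.0008]
ring_clamp scene 0.72 [ 0.5187 -0.1144 -0.0006]
ring_clamp scene 0.45 [0.6079 0.4129 0.0025]
ring_clamp top 0.62 [ 0.5151 -0.1106 -0.003 ]
hammer scene 0.56 [ 0.578  -0.4469  0.0046]
hammer top 0.67 [ 0.5771 -0.4405 -0.0012]
mandrel scene 0.82 [0.6087 0.4127 0.0016]
mandrel scene 0.33 [ 0.6843 -0.0301  0.035 ]
mandrel top 0.89 [ 0.6063  0.415  -0.0011]
ring_dish top 0.88 [4.288e-01 4.559e-01 1.000e-04]
jar scene 0.85 [ 0.3235  0.3202 -0.0065]
jar scene 0.65 [0.626  0.2228 0.0045]
jar top 0.85 [ 0.3208  0.3254 -0.0036]
polish_bar scene 0.79 [ 0.3757 -0.3156 -0.0016]
polish_bar top 0.88 [ 0.3816 -0.3102 -0.001 ]
polish_bar top 0.75 [ 0.6012  0.0291 -0.0031]
1.5 [ 0.2270857  -0.58232536  0.22258782] [9.82769378e-01 1.84835995e-01 2.25587717e-05 5.73983977e-05] [ 0.18370561 -0.7214214   0.12951086]
```

```bash
python3 - <<'E'
from h import *
M={(0,0):[(.6062,.027),(.6048,.0316)],(40,0):[(.6359,-.0011),(.6375,.0059)],(100,0):[(.6853,-.0283),(.6832,-.0278)],(-75,0):[(.5456,.0686),(.5428,.0699),(.5415,.067),(.5384,.0685)],(55,56):[(.6796,.0392),(.6853,.0441)]}
a=np.array([k for k,v in M.items() for _ in v])/1e3;b=np.array([p for v in M.values() for p in v])
ac=a-a.mean(0);bc=b-b.mean(0)
th=np.arctan2((ac[:,0]*bc[:,1]-ac[:,1]*bc[:,0]).sum(),(ac*bc).sum())
R=np.array([[np.cos(th),-np.sin(th)],[np.sin(th),np.cos(th)]]);o=b.mean(0)-R@a.mean(0)
print(np.degrees(th),o)
def P(x,y,z): return np.r_[o+R@np.array([x,y])/1e3,z/1e3]
for c in("top","scene"):
    im=cv2.imread(f"pics/{c[0]}0.png")
    def pl(pts,col):
        q=np.array([proj(c,P(*p))*16 for p in pts]).astype(int); cv2.polylines(im,[q.reshape(-1,1,2)],True,col,1,cv2.LINE_AA,4)
    pl([(-120,-68,10),(120,-68,10),(120,68,10),(-120,68,10)],(0,255,255))
    pl([(100,-36,50),(110,-36,50),(110,36,50),(100,36,50)],(255,0,255))
    t=np.linspace(0,6.2,30); pl([(-75+25*np.cos(k),25*np.sin(k),120) for k in t],(0,255,0))
    pl([(38,52,73),(72,52,73),(72,65,73),(38,65,73)],(255,255,0))
    u,v=proj(c,P(0,0,50)).astype(int);cr=im[max(v-110,0):v+110,max(u-140,0):u+140]
    cv2.imwrite(f"pics/{c}_ov.png",cv2.resize(cr,None,fx=2.5,fy=2.5))
E
```

```text
-34.44545073924926 [0.60404421 0.02692862]
```

View pics/s0.png

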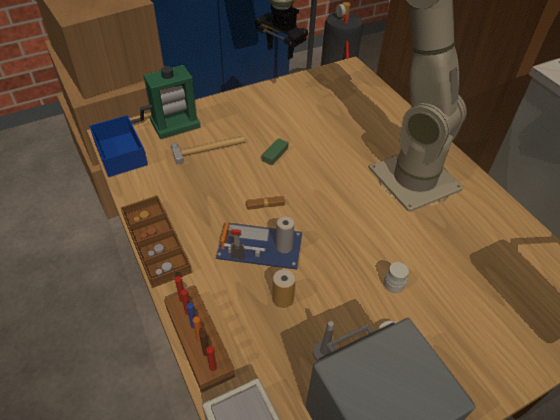

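View pics/top_ov.png

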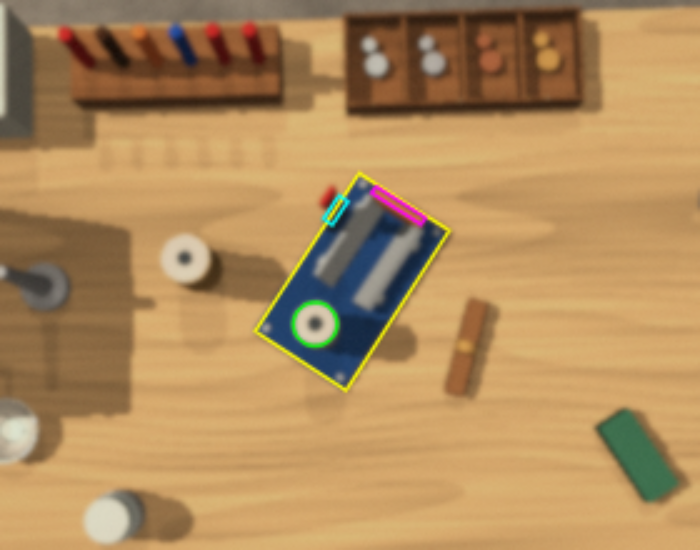

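View pics/scene_ov.png

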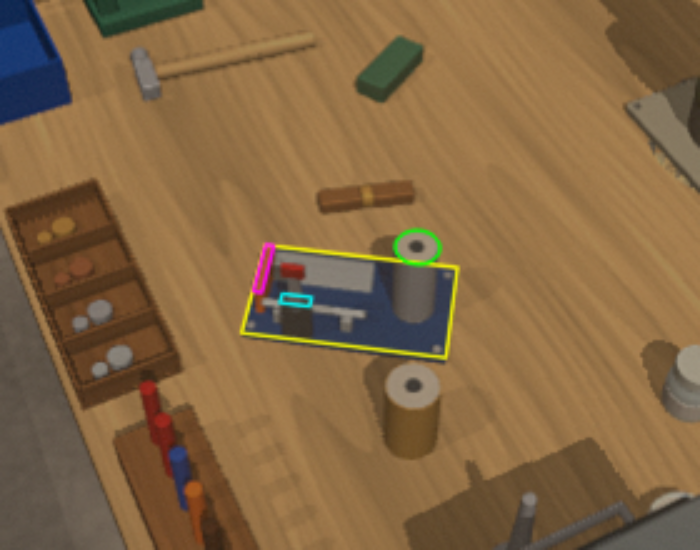

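Pictures: the scene shows the flask standing on the blue cradle at about (285,235) and the keeper up with its red tab near (236,233). My projected model (yaw -34.45°, origin (0.604, 0.027)) lies on the plate, flask top, stop and bracket in both views. Next I move behind the flask with the fingers shut.

arm_command:
  xyz:
    - [0.02,0.025,0]
    - [0.045,0.055,0]
    - [0.07,0.085,0]
    - [0.095,0.115,0]
    - [0.12,0.145,0]
    - [0.145,0.175,0]
    - [0.17,0.205,0]
    - [0.195,0.235,0]
    - [0.22,0.265,0]
    - [0.245,0.295,0]
    - [0.27,0.33,0]
    - [0.27,0.365,0]
    - [0.27,0.4,0]
    - [0.27,0.435,0]
    - [0.27,0.47,0]
    - [0.27,0.505,0]
    - [0.27,0.54,0]
    - [0.265,0.575,0]
    - [0.265,0.61,0]
    - [0.26,0.64,0]
  rot:
    - [0,0,0.1]
    - [0,0,0.2]
    - [0,0,0.3]
    - [0,0,0.4]
    - [0,0,0.5]
    - [0,0,0.6]
    - [0,0,0.7]
    - [0,0,0.8]
    - [0,0,0.9]
    - [0,0,1.0]
    - [0,0,1.1]
    - [0,0,1.2]
    - [0,0,1.3]
    - [0,0,1.4]
    - [0,0,1.5]
    - [0,0,1.6]
    - [0,0,1.7]
    - [0,0,1.8]
    - [0,0,1.9]
    - [0,0,2.0]
  grip: 0

```text
time: 3.17
ee_pos: [0.487, 0.0601, 0.2229]
eef_rot: [0.373, 0.928, 0.0, 0.0]
ft_force: [0.1, -0.7, 0.5]
width: 0.0003
grip_force: 0.0
```

arm_command:
  xyz:
    - [0.0,0.023,0]
    - [0.002,0.046,0]
    - [0.002,0.046,-0.02]
    - [0.002,0.046,-0.045]
    - [0.002,0.046,-0.07]
    - [0.002,0.046,-0.095]
    - [0.002,0.046,-0.115]
    - [0.002,0.046,-0.123]
    - [0.002,0.046,-0.123]
    - [0.002,0.046,-0.123]
  rot:
    - [0,0,0.08]
    - [0,0,0.163]
    - [0,0,0.163]
    - [0,0,0.163]
    - [0,0,0.163]
    - [0,0,0.163]
    - [0,0,0.163]
    - [0,0,0.163]
    - [0,0,0.163]
    - [0,0,0.163]

```text
time: 4.0
ee_pos: [0.4894, 0.1039, 0.1003]
eef_rot: [0.299, 0.954, 0.0, 0.0]
ft_force: [-0.2, -0.1, 0.7]
width: 0.0004
grip_force: 0.0
```

```bash
cat >> h.py <<'E'
O=np.array([.604,.027]);A=np.radians(-34.45);R=np.array([[np.cos(A),-np.sin(A)],[np.sin(A),np.cos(A)]])
def cr(p): return np.r_[R.T@(np.array(p[:2])-O),p[2]]*1e3
def st():
    s=r.read_state();q=s["eef_rot"];print(s["time"],s["ee_pos"].round(4),"cradle",cr(s["ee_pos"]).round(1),"yaw",2*np.degrees(np.arctan2(q[1],q[0])),"F",np.r_[R.T@s["ft_force"][:2],s["ft_force"][2]].round(1))
E
python3 -c "
from h import *
st()"
```

```text
4.0 [0.4894 0.1039 0.1003] cradle [-138.    -1.4  100.3] yaw 145.23990624906136 F [-0.1 -0.2  0.7]
```

arm_command:
  xyz:
    - [0.009,-0.005,0]
    - [0.0175,-0.01,0]
    - [0.0215,-0.013,0]
    - [0.026,-0.016,0]
    - [0.03,-0.019,0]
    - [0.034,-0.0215,0]
    - [0.038,-0.0245,0]
    - [0.042,-0.027,0]
    - [0.0465,-0.03,0]
    - [0.0505,-0.033,0]
    - [0.0545,-0.036,0]
    - [0.0585,-0.0385,0]
    - [0.063,-0.0415,0]
  rot:
    - [0,0,0]
    - [0,0,0]
    - [0,0,0]
    - [0,0,0]
    - [0,0,0]
    - [0,0,0]
    - [0,0,0]
    - [0,0,0]
    - [0,0,0]
    - [0,0,0]
    - [0,0,0]
    - [0,0,0]
    - [0,0,0.005]

```text
time: 5.08
ee_pos: [0.5524, 0.0618, 0.0995]
eef_rot: [0.296, 0.955, -0.0, 0.0]
ft_force: [-0.2, 0.9, -0.6]
width: 0.0006
grip_force: 0.0
```

```bash
python3 -c "
from h import *
st()
snap('scene','s1');im=cv2.imread('pics/s1.png')[180:300,190:350];cv2.imwrite('pics/s1c.png',cv2.resize(im,None,fx=4,fy=4))"
```

```text
5.0833 [0.5524 0.0618 0.0995] cradle [-62.2  -0.4  99.5] yaw 145.52092459868908 F [-0.6  0.6 -0.6]
```

View pics/s1c.png

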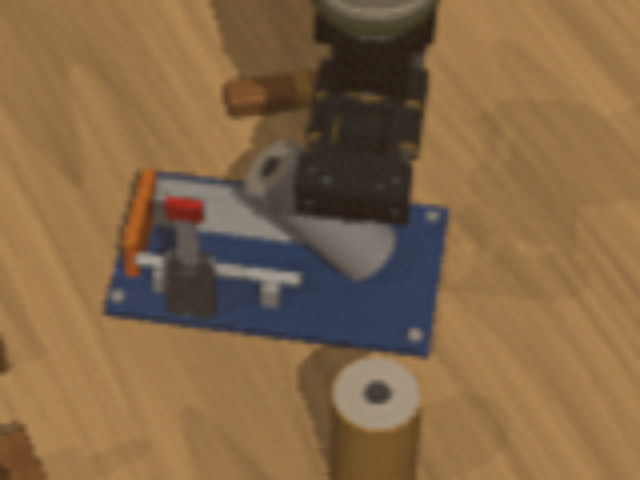

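The flask is mid-fall, tilted towards the stop (top at about (275,165) in the crop). I'll back off while it settles.

arm_command:
  xyz:
    - [0,0,0]
    - [-0.01,0.007,0]
    - [-0.025,0.017,0]
    - [-0.041,0.028,0]
    - [-0.041,0.028,0]
    - [-0.041,0.028,0]
  rot:
    - [0,0,0]
    - [0,0,0]
    - [0,0,0]
    - [0,0,0]
    - [0,0,0]
    - [0,0,0]

```text
time: 5.63
ee_pos: [0.5099, 0.0913, 0.0998]
eef_rot: [0.295, 0.955, -0.0, 0.0]
ft_force: [1.8, -1.0, 0.1]
width: 0.0006
grip_force: 0.0
```

```bash
python3 -c "
from h import *
st()
snap('scene','s2');r.camera('top');im=cv2.imread('pics/s2.png')[180:300,190:350];cv2.imwrite('pics/s2c.png',cv2.resize(im,None,fx=4,fy=4))
for l in ('flask','flask_top','keeper_tab'):
  for c in ('scene','top'):
    for d in r.spot_point(l,c)[:2]: print(l,c,round(d['conf'],2),cr(w(c,d['at'])).round(0))
"
```

```text
5.6333 [0.5099 0.0913 0.0998] cradle [-114.    -0.2   99.8] yaw 145.64833428193376 F [2.  0.1 0.1]
flask scene 0.81 [-43.  -3.  35.]
flask top 0.93 [-47.  -0.  34.]
flask_top top 0.84 [61. -5. 32.]
keeper_tab scene 0.44 [ 57.  68. 133.]
keeper_tab top 0.75 [-5.  3. -1.]
keeper_tab top 0.49 [ 56.  72. 130.]
```

View pics/s2c.png

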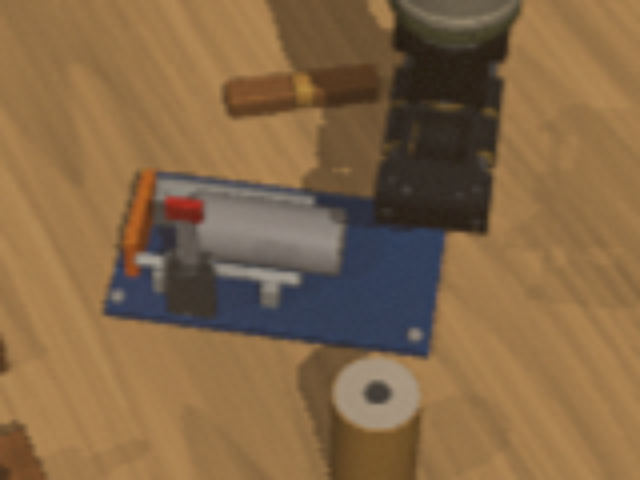

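The flask now lies in the channel, with its foot at cradle x ≈ -45 (crop pixel (340,240)). I'll lower the tip behind it and push.

arm_command:
  xyz:
    - [0,0,-0.025]
    - [0,0,-0.05]
    - [0,0,-0.067]
    - [0,0,-0.067]
    - [0.012,-0.0085,-0.067]
    - [0.025,-0.017,-0.067]
    - [0.037,-0.0255,-0.067]
    - [0.043,-0.0295,-0.067]
    - [0.0455,-0.031,-0.067]
    - [0.048,-0.033,-0.067]
    - [0.0505,-0.0345,-0.067]
    - [0.053,-0.036,-0.067]
    - [0.0555,-0.038,-0.067]
    - [0.058,-0.0395,-0.067]
    - [0.0605,-0.0415,-0.067]
    - [0.063,-0.043,-0.067]
    - [0.0655,-0.0445,-0.067]
    - [0.068,-0.0465,-0.067]
  rot:
    - [0,0,0]
    - [0,0,0]
    - [0,0,0]
    - [0,0,0]
    - [0,0,0]
    - [0,0,0]
    - [0,0,0]
    - [0,0,0]
    - [0,0,0]
    - [0,0,0]
    - [0,0,0]
    - [0,0,0]
    - [0,0,0]
    - [0,0,0]
    - [0,0,0]
    - [0,0,0]
    - [0,0,0]
    - [0,0,0]

```text
time: 7.53
ee_pos: [0.578, 0.0457, 0.0331]
eef_rot: [0.295, 0.955, 0.0, -0.001]
ft_force: [-4.3, 4.5, 3.5]
width: 0.0008
grip_force: 2.8
```

```bash
python3 -c "
from h import *
st()"
```

```text
7.5333 [0.578  0.0457 0.0331] cradle [-32.    0.7  33.1] yaw 145.62978021394247 F [-6.1  1.3  3.5]
```

arm_command:
  xyz:
    - [0.0015,-0.001,0]
    - [0.003,-0.002,0]
    - [0.0045,-0.003,0]
    - [0.006,-0.004,0]
    - [0.0075,-0.005,0]
    - [0.0085,-0.006,0]
    - [0.0085,-0.006,0]
  rot:
    - [0,0,0]
    - [0,0,0]
    - [0,0,0]
    - [0,0,0]
    - [0,0,0]
    - [0,0,0]
    - [0,0,0]

```text
time: 8.12
ee_pos: [0.5857, 0.0405, 0.0331]
eef_rot: [0.295, 0.955, 0.001, -0.002]
ft_force: [-9.4, 5.3, 6.9]
width: 0.0003
grip_force: 5.2
```

```bash
python3 -c "
from h import *
st()"
```

```text
8.1167 [0.5857 0.0405 0.0331] cradle [-22.7   0.8  33.1] yaw 145.65581310121354 F [-10.7  -1.    6.9]
```

arm_command:
  xyz:
    - [0.001,-0.0005,0]
    - [0.0015,-0.001,0]
    - [0.0015,-0.001,0]
  rot:
    - [0,0,0]
    - [0,0,0]
    - [0,0,0]

```text
time: 8.37
ee_pos: [0.5859, 0.0405, 0.0331]
eef_rot: [0.295, 0.956, 0.0, -0.003]
ft_force: [-15.9, 7.2, 12.9]
width: 0.0005
grip_force: 8.8
```

```bash
python3 -c "
from h import *
st()
r.camera('scene');r.camera('top')
for l in ('flask','flask_top','stop'):
  for c in ('scene','top'):
    for d in r.spot_point(l,c)[:2]: print(l,c,round(d['conf'],2),cr(w(c,d['at'])).round(0))
"
```

```text
8.3667 [0.5859 0.0405 0.0331] cradle [-22.6   0.8  33.1] yaw 145.70794631269274 F [-17.1  -3.1  12.9]
flask scene 0.22 [-396.   83.   -4.]
flask top 0.48 [-402.   85.   -3.]
flask_top scene 0.75 [97.  0. 38.]
flask_top top 0.62 [96.  0. 32.]
flask_top top 0.16 [56. 62. 65.]
stop scene 0.67 [98. -2. 33.]
stop top 0.63 [96. -3. 37.]
```

arm_command:
  xyz:
    - [-0.002,0.0015,0]
    - [-0.01,0.007,0]
    - [-0.025,0.017,0]
    - [-0.04,0.0275,0]
    - [-0.05,0.034,0.03]
    - [-0.05,0.034,0.065]
    - [-0.05,0.034,0.1]
    - [-0.05,0.034,0.135]
    - [-0.05,0.034,0.165]
    - [-0.05,0.034,0.165]
  rot:
    - [0,0,0]
    - [0,0,0]
    - [0,0,0]
    - [0,0,0]
    - [0,0,0]
    - [0,0,0]
    - [0,0,0]
    - [0,0,0]
    - [0,0,0]
    - [0,0,0]

```text
time: 9.6
ee_pos: [0.5413, 0.072, 0.204]
eef_rot: [0.296, 0.955, 0.001, 0.004]
ft_force: [0.4, -0.3, -0.3]
width: 0.0005
grip_force: 0.0
```

```bash
python3 -c "
from h import *
st()
a=snap('scene','s3')[175:285,200:310];b=snap('top','t3')
u,v=proj('top',np.r_[O,.05]).astype(int);b=b[v-55:v+55,u-55:u+55]
cv2.imwrite('pics/c3.png',cv2.resize(np.hstack([a,b])[:,:,::-1],None,fx=3.6,fy=3.6,interpolation=cv2.INTER_CUBIC))
for l in ('flask','flask_top','stop','keeper_tab','keeper_hinge'):
  for c in ('scene','top'):
    for d in r.spot_point(l,c)[:2]: print(l,c,round(d['conf'],2),cr(w(c,d['at'])).round(0))
"
```

```text
9.6 [0.5413 0.072  0.204 ] cradle [-77.2   1.7 204. ] yaw 145.54912256158624 F [ 0.5 -0.  -0.3]
flask scene 0.56 [-9.  4. 34.]
flask scene 0.25 [-396.   82.   -4.]
flask top 0.7 [-13.   1.  33.]
flask_top scene 0.87 [97.  2. 35.]
flask_top top 0.7 [98.  2. 34.]
stop scene 0.71 [100.   1.  34.]
stop top 0.64 [95. -4. 36.]
keeper_tab scene 0.63 [ 56.  70. 132.]
keeper_tab top 0.73 [-3.  0. -2.]
keeper_tab top 0.71 [-400.   84.   -4.]
keeper_hinge scene 0.57 [56. 55. 68.]
keeper_hinge top 0.92 [56. 62. 64.]
```

View pics/c3.png

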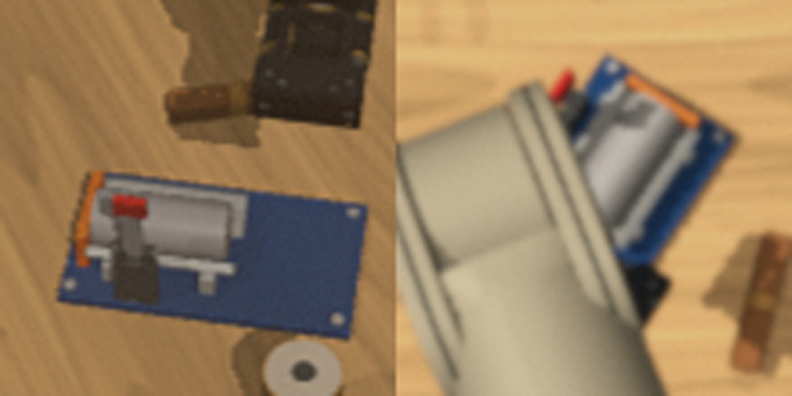

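The left view shows the flask against the orange stop at about (90,220) and the keeper still up with its tab at (130,207). The networks and the contact force agree. Now I go outside the keeper.

arm_command:
  xyz:
    - [0.02,0.002,0]
    - [0.045,0.004,0]
    - [0.07,0.006,0]
    - [0.095,0.008,0]
    - [0.12,0.01,0]
    - [0.145,0.012,0]
    - [0.17,0.015,0]
    - [0.17,0.015,-0.02]
    - [0.17,0.015,-0.045]
    - [0.17,0.015,-0.065]
    - [0.17,0.015,-0.074]
    - [0.17,0.015,-0.074]
  rot:
    - [0,0,0]
    - [0,0,0]
    - [0,0,0]
    - [0,0,0]
    - [0,0,0]
    - [0,0,0]
    - [0,0,0]
    - [0,0,0]
    - [0,0,0]
    - [0,0,0]
    - [0,0,0]
    - [0,0,0]

```text
time: 11.2
ee_pos: [0.7078, 0.0852, 0.1208]
eef_rot: [0.296, 0.955, -0.001, -0.002]
ft_force: [-0.7, -0.2, -0.2]
width: 0.0005
grip_force: 0.0
```

```bash
python3 -c "
from h import *
st()"
```

```text
11.2 [0.7078 0.0852 0.1208] cradle [ 52.7 106.8 120.8] yaw 145.5277034963089 F [-0.5 -0.6 -0.2]
```

arm_command:
  xyz:
    - [0.0,-0.003,0.009]
    - [-0.005,-0.01,0.009]
    - [-0.009,-0.017,0.009]
    - [-0.013,-0.023,0.009]
    - [-0.0175,-0.0295,0.009]
    - [-0.022,-0.036,0.009]
    - [-0.0265,-0.0425,0.007]
    - [-0.031,-0.049,0.005]
    - [-0.0355,-0.0555,0.002]
    - [-0.0395,-0.062,-0.0015]
    - [-0.043,-0.067,-0.007]
    - [-0.0465,-0.072,-0.013]
    - [-0.0495,-0.076,-0.02]
    - [-0.0525,-0.0805,-0.0265]
    - [-0.0525,-0.0805,-0.0265]
  rot:
    - [0,0,0]
    - [0,0,0]
    - [0,0,0]
    - [0,0,0]
    - [0,0,0]
    - [0,0,0]
    - [0,0,0]
    - [0,0,0]
    - [0,0,0]
    - [0,0,0]
    - [0,0,0]
    - [0,0,0]
    - [0,0,0]
    - [0,0,0]
    - [0,0,0]

```text
time: 12.45
ee_pos: [0.6552, 0.0037, 0.095]
eef_rot: [0.297, 0.955, -0.001, -0.001]
ft_force: [-0.5, -0.6, -0.5]
width: 0.0002
grip_force: 0.0
```

```bash
python3 -c "
from h import *
st()
a=snap('scene','s4')[175:285,200:310]
cv2.imwrite('pics/c4.png',cv2.resize(a[:,:,::-1],None,fx=4,fy=4,interpolation=cv2.INTER_CUBIC))"
```

```text
12.45 [0.6552 0.0037 0.095 ] cradle [55.4  9.8 95. ] yaw 145.46428827840788 F [-0.1 -0.8 -0.5]
```

View pics/c4.png

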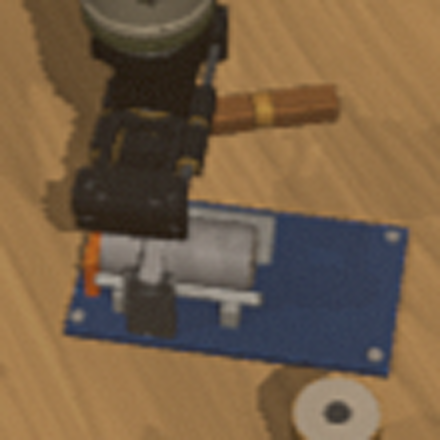

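The bar is leaning over the flask under the gripper (crop (150,265)). I continue down gently.

arm_command:
  xyz:
    - [-0.001,-0.0015,-0.004]
    - [-0.002,-0.003,-0.008]
    - [-0.003,-0.0045,-0.012]
    - [-0.004,-0.006,-0.016]
    - [-0.004,-0.006,-0.019]
    - [-0.004,-0.006,-0.0215]
    - [-0.004,-0.006,-0.0235]
    - [-0.004,-0.006,-0.0245]
    - [-0.004,-0.006,-0.0245]
  rot:
    - [0,0,0]
    - [0,0,0]
    - [0,0,0]
    - [0,0,0]
    - [0,0,0]
    - [0,0,0]
    - [0,0,0]
    - [0,0,0]
    - [0,0,0]

```text
time: 13.25
ee_pos: [0.6526, -0.0008, 0.0726]
eef_rot: [0.296, 0.955, -0.0, -0.0]
ft_force: [-0.2, -0.3, 0.1]
width: 0.0006
grip_force: 0.0
```

```bash
python3 -c "
from h import *
st()"
```

```text
13.25 [ 0.6526 -0.0008  0.0726] cradle [55.8  4.5 72.6] yaw 145.52142373818046 F [ 0.  -0.4  0.1]
```

arm_command:
  xyz:
    - [0,0,-0.001]
    - [0,0,-0.002]
    - [0,0,-0.003]
    - [0,0,-0.003]
  rot:
    - [0,0,0]
    - [0,0,0]
    - [0,0,0]
    - [0,0,0]

```text
time: 13.58
ee_pos: [0.6529, -0.0008, 0.0718]
eef_rot: [0.296, 0.955, -0.0, 0.001]
ft_force: [-8.4, -1.9, 18.5]
width: 0.001
grip_force: 8.7
```

```bash
python3 -c "
from h import *
st()"
```

```text
13.5833 [ 0.6529 -0.0008  0.0718] cradle [56.1  4.7 71.8] yaw 145.5114883932313 F [-5.8 -6.3 18.5]
```

Hard stop at z = 71.8 mm with 18 N: the keeper is down. I lift straight up and verify.

arm_command:
  xyz:
    - [0,0,0.004]
    - [0,0,0.02]
    - [0,0,0.045]
    - [0,0,0.07]
    - [0,0,0.1]
    - [-0.03,0.0,0.13]
    - [-0.06,-0.03,0.15]
    - [-0.09,-0.06,0.15]
    - [-0.11,-0.09,0.15]
    - [-0.12,-0.12,0.15]
    - [-0.13,-0.15,0.15]
    - [-0.14,-0.18,0.15]
    - [-0.15,-0.21,0.15]
    - [-0.15,-0.24,0.15]
    - [-0.15,-0.24,0.15]
    - [-0.15,-0.24,0.15]
  rot:
    - [0,0,0]
    - [0,0,0]
    - [0,0,0]
    - [0,0,0]
    - [0,0,0]
    - [0,0,0]
    - [0,0,0]
    - [0,0,0]
    - [0,0,0]
    - [0,0,0]
    - [0,0,0]
    - [0,0,0]
    - [0,0,0]
    - [0,0,0]
    - [0,0,0]
    - [0,0,0]

```text
time: 14.92
ee_pos: [0.5021, -0.2424, 0.2193]
eef_rot: [0.298, 0.955, 0.0, -0.0]
ft_force: [0.2, 1.0, -0.4]
width: 0.0003
grip_force: 0.0
```

```bash
python3 -c "
from h import *
st()
a=snap('scene','s5')[175:285,200:310];b=snap('top','t5')
u,v=proj('top',np.r_[O,.05]).astype(int);b=b[v-55:v+55,u-55:u+55]
cv2.imwrite('pics/c5.png',cv2.resize(np.hstack([a,b])[:,:,::-1],None,fx=3.6,fy=3.6,interpolation=cv2.INTER_CUBIC))
for l in ('flask','flask_top','stop','keeper_tab'):
  for c in ('scene','top'):
    for d in r.spot_point(l,c)[:2]: print(l,c,round(d['conf'],2),cr(w(c,d['at'])).round(0))
spots(['spare_flask','ring_clamp'])
"
```

```text
14.9167 [ 0.5021 -0.2424  0.2193] cradle [  68.4 -279.8  219.3] yaw 145.33244239442433 F [-0.4  0.9 -0.4]
flask scene 0.6 [-9.  1. 36.]
flask top 0.56 [-9.  0. 33.]
flask_top scene 0.68 [100.   0.  37.]
flask_top top 0.97 [97.  0. 37.]
flask_top top 0.67 [-400.   84.   -5.]
stop scene 0.83 [100.  -1.  34.]
stop scene 0.61 [  11. -164.   -2.]
stop top 0.84 [96.  0. 34.]
keeper_tab scene 0.47 [ 56. -11.  74.]
keeper_tab top 0.58 [55. -7. 72.]
spare_flask scene 0.96 [0.6241 0.223  0.0021]
spare_flask top 0.85 [ 0.6289  0.222  -0.0016]
ring_clamp scene 0.87 [ 0.5225 -0.1133  0.0013]
ring_clamp top 0.67 [ 0.5154 -0.1118 -0.0027]
```

View pics/c5.png

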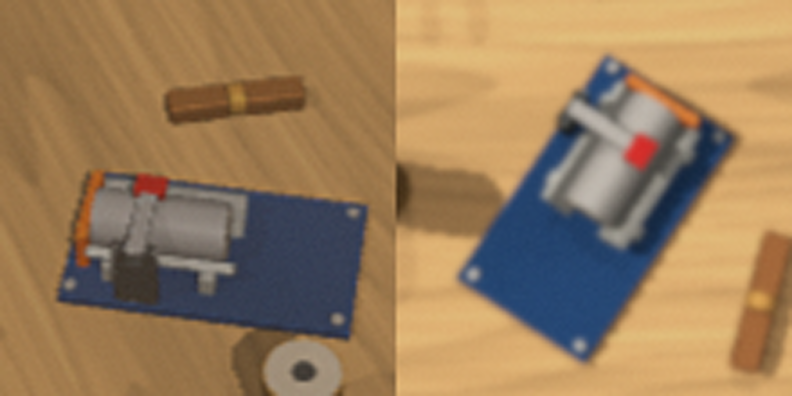

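Both views show the flask lying against the stop (end at about (655,95) on the right) and the keeper across it with its red tab at (640,150), 72 mm high. The neighbouring flask and clamp have not moved.

```bash
python3 -c "
from bench import r
print(r.close_job())"
```

```text
the job is handed in; nothing more can be done
None
```

The job is handed in: the flask lies in the channel against the orange stop, the keeper bar is fully down across it, and the spare flask and ring clamp re-measured as unmoved (the arm did not work near the other items, which I did not re-check).

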